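# Ready the tube scale: on, unit, tare

## Task

Get the parcel scale ready for weighing tubes: press the round power key in until it stays in, then tap the small square unit key right beside it, and last tap the wide tare key, so that the empty cradle on the pan is zeroed. Use a fingertip and press each key lightly but fully, letting the unit key come back up before you go on; the print key (the other square one, next to the tare key) must not be pressed. Do not touch the pan or the cradle on it, and leave the tube, the loose cap and the tape roll where they are.

Things in the scene. Friction and masses are not known exactly. Their poses are not given: they have to be found in the camera images.
- scale: White bench scale, fixed, 320 mm deep (x), 300 wide (y). Origin: centre of its underside; x from its front to its back, y to its left seen from the front. The front 110 mm is a grey panel sloping up to the back at 8 degrees, 45 to 60 mm high, with the display and, in front of it, a row of white keys (x = -129, tops 59 mm up): power, unit, print, tare at y = 105, 45, -15, -92 mm.
- power_top (a point): Centre of the top face of the power key: round, 25 mm in diameter, at the left end of the row. Axes: x along the panel up towards the display, y left, z straight out of the panel. The point moves with the key, which stands 9 mm proud of the panel and moves straight in (-z) by 5 mm; its cap is soft (3 N/mm). It is a push-lock key: it slides in against about 3.5 N and stays as far in as it was pressed.
- power_key (a joint): How far the power key is pressed in (m): 0 out (off), 0.005 fully in (on); on from 0.0035.
- unit_top (a point): Centre of the top face of the unit key: 22 x 22 mm, second from the left, 60 mm to the right of the power key. Axes: x along the panel up towards the display, y left, z straight out of the panel. The point moves with the key, which stands 9 mm proud of the panel and moves straight in (-z) by 5 mm; its cap is soft (3 N/mm). It springs back by itself: about 1 N starts it, 5.5 N holds it fully down.
- unit_key (a joint): How far the unit key is pressed in (m): 0 up, 0.005 fully down; it acts from 0.003.
- print_top (a point): Centre of the top face of the print key (not to be pressed): 22 x 22 mm, third from the left, 60 mm to the right of the unit key. Axes: x along the panel up towards the display, y left, z straight out of the panel. The point moves with the key, which stands 9 mm proud of the panel and moves straight in (-z) by 5 mm; its cap is soft (3 N/mm). It springs back by itself: about 1 N starts it, 5.5 N holds it fully down.
- print_key (a joint): How far the print key is pressed in (m): 0 up, 0.005 fully down.
- tare_top (a point): Centre of the top face of the tare key: a bar 22 mm (x) by 38 mm (y), at the right end of the row, 77 mm to the right of the print key. Axes: x along the panel up towards the display, y left, z straight out of the panel. The point moves with the key, which stands 9 mm proud of the panel and moves straight in (-z) by 5 mm; its cap is soft (3 N/mm). It springs back by itself: about 1 N starts it, 5.5 N holds it fully down.
- tare_key (a joint): How far the tare key is pressed in (m): 0 up, 0.005 fully down; it acts from 0.003.
- pan: The scale's steel weighing pan, 205 mm (x) by 292 mm (y), its top 83 mm above the table; its front edge is 83 mm behind the centres of the keys. This frame is the scale's own: same origin and axes as the scale.
- cradle: Loose plywood cradle for tubes on the pan: 110 mm (x) by 182 mm (y), 43 mm high, two V-notched ends on two rails, about 220 g. Origin at the centre of its underside. Leave it alone.
- tube: Short blue cardboard tube with off-white caps, standing upright beside the scale: 73 mm in diameter, 180 mm high, about 180 g, loose. Origin at the centre of its underside.
- cap: Off-white tube cap lying loose beside the scale: 78 mm in diameter, 24 mm high. Origin at the centre of its underside.
- tape: Roll of brown tape lying flat beside the scale: 100 mm in diameter, 48 mm high, loose. Origin at the centre of its underside.
There are look-alikes about, which are no part of the job. What is meant by the tube is not purple or yellow, and is the smaller of those in its own colour.

How it is judged:
By the outcome, as a careful person would: the job done as asked, in the order asked, and still so for the second after the job is handed in, with the robot touching nothing.
It also fails if it takes over 45 s, if anything falls off the work surface, if the arm or the gripper's body presses on something with over 40 N, if the wrist force passes 120 N, or if a joint passes its speed limit or range.

## Robot

A 6-joint arm with a two-finger parallel gripper is mounted at the origin on the work surface. World frame = base frame: x ahead of the robot, y to its left, z up, the work surface at z = 0. Lengths are in m, angles in degrees, forces in N, time in s.
With the tool pointing down it reaches from about 0.35 to 0.875 m from the base axis. Payload 4.2 kg.
Tool frame: the origin (TCP) lies on the centre line of the jaws, within the pads' length; the fingertips stand 19 mm ahead of it and the grasp point (between the pads) is the TCP; z points along the fingers, y is the line along which they close (so a half turn about z gives the same grasp; the last joint's range is limited). The gripper opens to 87 mm and grips with 3 to 60 N. Pads are 19 mm wide; open, the fingers measure 117 mm over their backs; the gripper's body (75 mm by 190 mm) begins 51 mm behind the grasp point.
Start: joints at [-59.725, 22.042, 0.453, 0, -68.411, -14.817], TCP at [0.167, -0.602, 0.242] pointing down, gripper open.
Joint ranges: [-179.83, 179.83], [-69.29, 118.12], [-61.27, 80.66], [-181.25, 117.63], [-171.15, -9.14], [-177.46, 177.46]. Speed limits (degrees/s): [159.86, 159.86, 180, 180, 180, 180].

## Interface

Orientations are given as a 3x3 rotation matrix whose columns are the frame's x, y, z axes.
In Python, from station import sense, capture, finish_job, search_frame, masks_of gives the robot as it stands.
- The arm moves only by the tool drive_tool, never from a script. Its argument "rows" is a list of rows, each a list of 7 numbers: the opening in per cent of the stroke, from 0 (shut) to 100 (fully open), then the shift along the world's x, y, z in mm, then the turn, a rotation vector about the world's x, y, z in rad. In form: [[fingers, dx, dy, dz, wx, wy, wz], ...]. A call has 1 to 5 rows; each row shifts and turns the commanded pose from where the row before left it; what a row does not reach is not made up. A row lasts 1/12 s, in which the tool goes at most 41.7 mm and 7.16 degrees, less where a joint would pass 70% of its speed; a pose out of reach is approached as far as the arm can. A call is refused whole if a number of a shift passes 41.7 or a number of a turn 0.125, either way. A call with a gripper value outside its range is refused whole. The fingers move at their own pace and stop on an object; the grip force is fixed at half the most. Time passes only in rows, so rows that do not move let the fingers close. It gives the time, the measured TCP pose, the force, the opening and the grip force at its end, in the units of the state.
- sense(): the state, without advancing time (a new reading comes with each control period).
- capture(name): name is "side" or "top" or "wrist"; returns a dict with "frame" (400x640x3 uint8, red, green, blue), "z_map" (400x640 float32, m along the optical axis (not along the pixel's ray), 0 where there is no reading), "fx", "fy", "cx", "cy" (pixels), "distortion" ([k1, k2, p1, p2, k3] as OpenCV has them; the pictures are not rectified), "R" (3x3) and "t" (3): a world point X has camera coordinates R X + t; the wrist camera has in their place "T_tool_cam" (4x4, takes a point from camera to tool coordinates, whose origin is the TCP and whose axes are the flange's). Camera axes: x right, y down, z forward; pixel columns grow to the right and rows downward; lengths in m; the calibration is good to about 2 mm. A picture is of the moment at which its call begins: read the wrist's pose just before it.
- finish_job(): hands the job in; it is judged then, once.
Trained networks look in a picture, given as the dict that the camera call returned (one of the last four; its "shot" number tells which), for a name from the list of things; names that differ only in an ending like _2 or _b are one class to them, and where a whole thing is asked for, a point or a joint stands for the part that bears it (a point fixed in the world has none). Each returns a list of dicts, best first, with "p" (0 to 1); they miss things now and then, are a little off and sometimes report something else, mostly with a low value. They report only what shows in the picture. A call takes as long as a camera call. They do not tell look-alikes from the thing itself.
- search_frame(label, picture): "xy" ([column, row] in pixels, amid what is visible of it).
- masks_of(label, picture): "region" (400x640 bool, what is visible of it) and "xy" ([column, row] in pixels, amid what is visible of it).
The state is a dict: "time_s": time; "joints": joint angles; "joint_velocities": joint speeds; "effort": joint torques, N m; "tcp_pos": TCP position; "ee_rot": TCP orientation; "wrist_force": force on the tool from outside, world axes, zero at the start; "moment": the same for the moment, N m; "gripper_width": opening from 0.0 (shut) to 1.0 (fully open); "gripper_force": force on a finger pad.
Only numpy, scipy, OpenCV 4.12 (cv2) and the standard library are available. Lean on these libraries where they do the work, as an engineer would, in place of code of your own. Each camera call takes 0.05 s, during which the arm holds its last target. There are 200 camera calls.

## Working session

There is one attempt and no reset: what is moved stays moved. The work goes in short steps, Python scripts to look and compute and a tool call to move; the robot and the scene stay as the last step left them, time stands still between calls to the robot, and variables do not carry over. Pictures are saved under pics/ and viewed, at most 10 in all, crops included, and the job is handed in when it is done.

Besides the shell and the picture viewer there is one more tool, called after ">>>" as a command line: name --pt "numbers of a row" for each row, then --argument value for the rest. drive_tool: Moves the arm, as the interface text tells. Its arguments: {"type":"object","properties":{"rows":{"type":"array"}},"required":["rows"]}

```bash
mkdir -p pics; cat > h.py <<'E'
import numpy as np, cv2
from station import *
def px2w(c,u,v,s=None,z=None):
    K=np.array([[c['fx'],0,c['cx']],[0,c['fy'],c['cy']],[0,0,1]])
    n=cv2.undistortPoints(np.array([[[u,v]]],float),K,np.array(c['distortion']))[0,0]
    if z is None:
        iu,iv=int(round(u)),int(round(v)); p=c['z_map'][max(iv-2,0):iv+3,max(iu-2,0):iu+3]; p=p[p>0]
        z=np.median(p) if len(p) else np.nan
    P=np.array([n[0]*z,n[1]*z,z])
    if 'R' in c: return np.array(c['R']).T@(P-np.array(c['t']))
    T=np.array(c['T_tool_cam']); q=T[:3,:3]@P+T[:3,3]
    return np.array(s['ee_rot'])@q+np.array(s['tcp_pos'])
E
python3 - <<'E'
from h import *
s=sense(); print(s['time_s'],s['tcp_pos'],np.round(s['ee_rot'],2).tolist())
np.set_printoptions(precision=4,suppress=True)
for n in ['top','side']:
    c=capture(n); cv2.imwrite(f'pics/{n}0.png',c['frame'][:,:,::-1])
    for l in ['scale','power_top','unit_top','print_top','tare_top','cradle','tube','cap','tape']:
        for d in search_frame(l,c)[:4]:
            if d['p']>.2: print(n,l,round(d['p'],2),np.round(d['xy'],1),px2w(c,*d['xy']))
E
```

```text
0.0 [ 0.16645211 -0.60182788  0.24044756] [[-0.96, -0.27, -0.0], [-0.27, 0.96, 0.0], [0.0, 0.0, -1.0]]
top scale 0.72 [285.8 185.8] [0.6531 0.1137 0.0838]
top power_top 0.42 [251.3 216.2] [0.5615 0.2231 0.0579]
top unit_top 0.55 [272.  214.9] [0.5654 0.158  0.0589]
top print_top 0.51 [293.7 217.6] [0.5576 0.0904 0.0534]
top cradle 0.93 [290.1 147.7] [0.7752 0.1019 0.0862]
top tube 0.83 [440.6 154.2] [ 0.7336 -0.3506  0.1578]
top tube 0.75 [416.  190.8] [ 0.6036 -0.2464  0.2535]
top tube 0.73 [458.4 182.9] [ 0.6415 -0.3904  0.18  ]
top tube 0.73 [458.7 241.7] [ 0.4828 -0.4454  0.0091]
top cap 0.66 [202.4 238.5] [0.4938 0.3858 0.0223]
top tape 0.7 [458.3 242.7] [ 0.48   -0.4468  0.0014]
side scale 0.86 [290.  243.1] [0.6502 0.1714 0.0814]
side power_top 0.63 [318.6 273.6] [0.5603 0.2185 0.0578]
side unit_top 0.63 [263.2 227.9] [0.7148 0.1763 0.1207]
side unit_top 0.39 [324.7 256.1] [0.5627 0.1657 0.0579]
side print_top 0.46 [317.3 271.8] [0.5649 0.2147 0.0579]
side tare_top 0.35 [292.1 243.8] [0.6453 0.1702 0.0791]
side cradle 0.91 [261.4 204.8] [0.7698 0.0768 0.084 ]
side cradle 0.29 [319.6 355. ] [0.4999 0.3892 0.0242]
side tube 0.82 [300.8 132. ] [ 0.7477 -0.1708  0.1527]
side tube 0.75 [319.7 275.8] [0.5565 0.2218 0.0552]
side tube 0.63 [351.2 125.5] [ 0.6092 -0.219   0.1727]
side tube 0.59 [322.  112.2] [ 0.7403 -0.3409  0.114 ]
side cap 0.95 [320.7 353.2] [0.4991 0.3845 0.0236]
side tape 0.81 [406.2 139.8] [ 0.4608 -0.3701  0.0455]
side tape 0.72 [319.7 276.3] [0.5562 0.2226 0.0544]
```

```bash
python3 - <<'E'
import cv2
t=cv2.imread('pics/top0.png'); cv2.imwrite('pics/topc.png',cv2.resize(t[110:270,180:500],(800,400),interpolation=cv2.INTER_CUBIC))
E
```

```text
(no output)
```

View pics/topc.png

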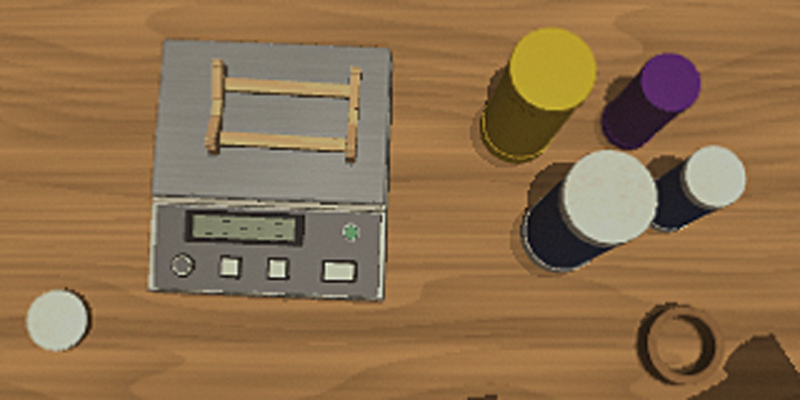

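View pics/side0.png

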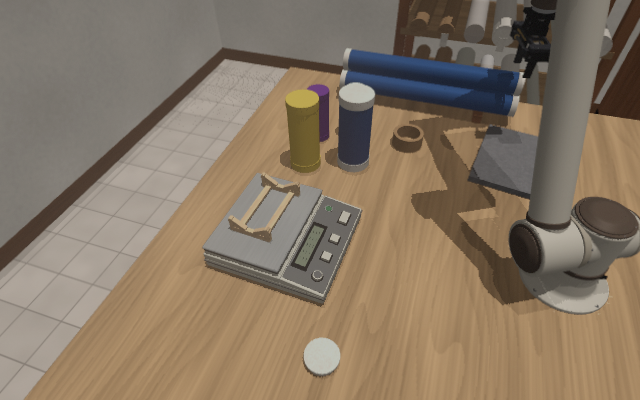

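The crop (scaled ×2.5 from the top picture) shows the key row: power, round, at top-px (252,216); unit (272,217); print (291,217); tare, wide, (316,218). The lookalike is the green lamp at (320,202), and the cap at (203,238) is also round. The tubes and tape are to the right, clear of the row. The side view agrees: power is nearest the cap, tare is the far wide one.

```bash
cat >> h.py <<'E'
np.set_printoptions(precision=4,suppress=True)
L=np.array([[-.129,.105],[-.129,.045],[-.129,-.015],[-.129,-.092]])
def fit(P,L=L):  # yaw and origin of scale from world xy of key tops
    a,b=L-L.mean(0),P-P.mean(0)
    th=np.arctan2((a[:,0]*b[:,1]-a[:,1]*b[:,0]).sum(),(a*b).sum())
    R=np.array([[np.cos(th),-np.sin(th)],[np.sin(th),np.cos(th)]])
    o=P.mean(0)-R@L.mean(0); return th,o,(o+L@R.T)
def onplane(c,u,v,h,s=None):
    a,b=px2w(c,u,v,s,z=.1),px2w(c,u,v,s,z=1.); return a+(b-a)*(h-a[2])/(b[2]-a[2])
E
python3 - <<'E'
from h import *
c=capture('top')
px=[(252.4,216),(272,216.8),(291.2,217.2),(315.6,218.4)]
P=np.array([onplane(c,*p,.059) for p in px]); print(P); 
print([px2w(c,*p) for p in px])
th,o,Q=fit(P[:,:2]); print(np.degrees(th),o); print(Q)
m=masks_of('cradle',c)[0]['region']; 
w=capture('wrist'); print(w['T_tool_cam'])
E
```

```text
[[0.562  0.2194 0.059 ]
 [0.5594 0.1579 0.059 ]
 [0.5582 0.0978 0.059 ]
 [0.5543 0.0215 0.059 ]]
[array([0.562 , 0.2195, 0.0584]), array([0.5596, 0.158 , 0.058 ]), array([0.5583, 0.0979, 0.0579]), array([0.5544, 0.0216, 0.0582])]
-2.1348648772907404 [0.687  0.1086]
[[0.562  0.2183]
 [0.5597 0.1584]
 [0.5575 0.0984]
 [0.5546 0.0215]]Traceback (most recent call last):
  File "<stdin>", line 7, in <module>
IndexError: list index out of range
```

>>> drive_tool --pt "0 16 34 5 0 0 -0.104" --pt "0 16 34 5 0 0 -0.104" --pt "0 16 34 5 0 0 -0.104" --pt "0 16 34 5 0 0 0" --pt "0 16 34 5 0 0 0"

```text
time_s: 1.52
tcp_pos: [0.2469, -0.4309, 0.2668]
ee_rot: [[-0.999, 0.043, 0.0], [0.043, 0.999, -0.0], [-0.0, -0.0, -1.0]]
wrist_force: [0.5, 0.4, -0.1]
gripper_width: 0.711
gripper_force: 0.0
```

>>> drive_tool --pt "0 16 34 5 0 0 0" --pt "0 16 34 5 0 0 0" --pt "0 16 34 0 0 0 0" --pt "0 16 34 0 0 0 0" --pt "0 16 34 0 0 0 0"

```text
time_s: 1.93
tcp_pos: [0.3269, -0.2607, 0.277]
ee_rot: [[-0.999, 0.042, 0.001], [0.042, 0.999, -0.0], [-0.001, -0.0, -1.0]]
wrist_force: [1.1, -0.6, -0.2]
gripper_width: 0.322
gripper_force: 0.0
```

>>> drive_tool --pt "0 16 34 0 0 0 0" --pt "0 16 34 0 0 0 0" --pt "0 16 34 0 0 0 0" --pt "0 16 34 0 0 0 0" --pt "0 16 34 0 0 0 0"

```text
time_s: 2.35
tcp_pos: [0.4069, -0.0905, 0.2771]
ee_rot: [[-0.999, 0.042, 0.001], [0.042, 0.999, 0.0], [-0.001, 0.0, -1.0]]
wrist_force: [1.2, -1.3, 0.4]
gripper_width: 0.018
gripper_force: 0.0
```

>>> drive_tool --pt "0 16 34 0 0 0 0" --pt "0 16 34 0 0 0 0" --pt "0 16 34 0 0 0 0" --pt "0 16 34 0 0 -0.07 0" --pt "0 16 34 0 0 -0.07 0"

```text
time_s: 2.77
tcp_pos: [0.4881, 0.08, 0.2771]
ee_rot: [[-0.989, 0.042, 0.144], [0.042, 0.999, 0.001], [-0.143, 0.007, -0.99]]
wrist_force: [0.6, -0.9, -1.2]
gripper_width: 0.003
gripper_force: 0.0
```

```bash
python3 - <<'E'
from h import *
s=sense(); c=capture('wrist'); cv2.imwrite('pics/w1.png',c['frame'][:,:,::-1]); print(s['time_s'],s['tcp_pos'],s['wrist_force']); print(np.array(c['T_tool_cam']))
for l in ['power_top','unit_top','print_top','tare_top']:
    for d in search_frame(l,c)[:3]:
        print(l,round(d['p'],2),np.round(d['xy'],1),px2w(c,*d['xy'],s))
E
```

```text
2.7667 [0.4881 0.08   0.2771] [ 0.5673 -0.9249 -1.2069]
[[ 0.0004 -0.9574 -0.2888  0.0806]
 [ 1.      0.0004 -0.      0.0003]
 [ 0.0001 -0.2888  0.9574 -0.1435]
 [ 0.      0.      0.      1.    ]]
power_top 0.77 [422.3 204.8] [0.56   0.2204 0.0583]
unit_top 0.59 [379.1 205.6] [0.5588 0.1615 0.0578]
print_top 0.76 [333.9 206.1] [0.5567 0.1003 0.058 ]
print_top 0.41 [334.5 205.5] [0.556  0.1011 0.0577]
tare_top 0.65 [277.2 204.6] [0.5513 0.024  0.0575]
```

View pics/w1.png

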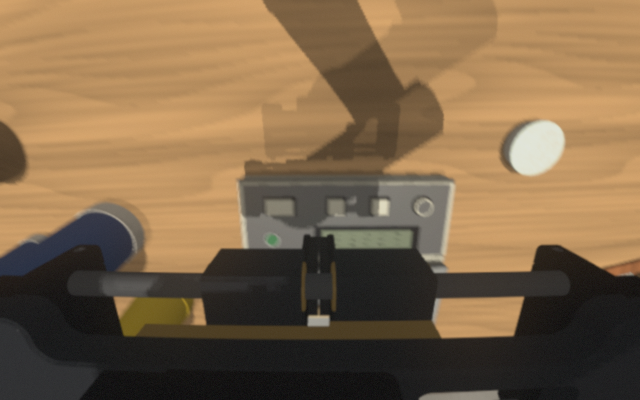

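The wrist view shows the row at about row 206: tare col 279, print 336, unit 380, power 423. It agrees with the top view to about 2 mm. Next I'll hover over the power key.

>>> drive_tool --pt "0 11 23 -29 0 0 0" --pt "0 11 23 -29 0 0 0" --pt "0 11 23 -29 0 0 0" --pt "0 11 23 -29 0 0 0" --pt "0 11 23 -29 0 0 0"

```text
time_s: 3.43
tcp_pos: [0.5425, 0.192, 0.1308]
ee_rot: [[-0.989, 0.045, 0.14], [0.045, 0.999, 0.0], [-0.14, 0.007, -0.99]]
wrist_force: [0.4, -0.6, 0.7]
gripper_width: 0.007
gripper_force: 0.0
```

>>> drive_tool --pt "0 12 24 -22 0 0 0" --pt "0 0 0 -10 0 0 0" --pt "0 0 0 0 0 0 0"

```text
time_s: 3.68
tcp_pos: [0.5528, 0.215, 0.0963]
ee_rot: [[-0.99, 0.044, 0.134], [0.043, 0.999, -0.004], [-0.134, 0.002, -0.991]]
wrist_force: [-1.4, -1.1, -0.0]
gripper_width: 0.004
gripper_force: 0.0
```

```bash
python3 - <<'E'
from h import *
s=sense(); c=capture('wrist'); cv2.imwrite('pics/w2.png',c['frame'][:,:,::-1]); print(s['time_s'],s['tcp_pos'],s['wrist_force'],s['ee_rot'])
for l in ['power_top','unit_top','print_top','tare_top']:
    for d in search_frame(l,c)[:2]:
        print(l,round(d['p'],2),np.round(d['xy'],1),px2w(c,*d['xy'],s))
E
```

```text
3.6833 [0.5528 0.215  0.0963] [-1.3959 -1.0921 -0.0496] [[-0.99    0.0436  0.1341]
 [ 0.0434  0.999  -0.0041]
 [-0.1342  0.0018 -0.991 ]]
power_top 0.72 [330.  233.2] [0.5537 0.2233 0.0585]
unit_top 0.67 [241.  237.7] [0.555  0.1619 0.0579]
print_top 0.88 [156.8 239.6] [0.5542 0.102  0.058 ]
print_top 0.43 [175.  219.1] [0.5436 0.1135 0.0483]
tare_top 0.84 [ 55.5 238.6] [0.5509 0.0254 0.0581]
```

View pics/w2.png

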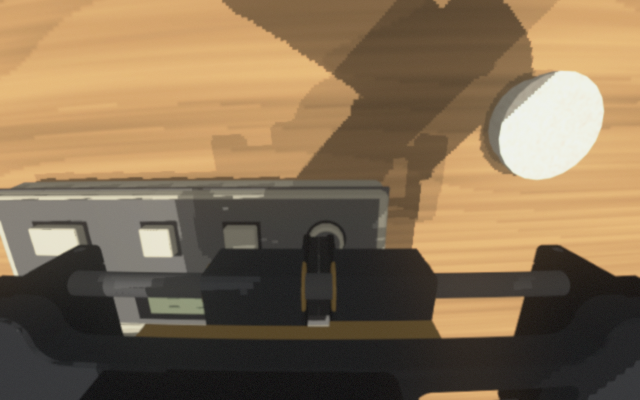

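Power key centre is near (326,238), with the fingertip about 5 mm to its right in y. I'll correct that and come down.

>>> drive_tool --pt "0 1 5.5 0 0 0 0" --pt "0 1 0 -7 0 0 0" --pt "0 1 0 -7 0 0 0" --pt "0 0 0 0 0 0 0"

```text
time_s: 4.27
tcp_pos: [0.5557, 0.2215, 0.084]
ee_rot: [[-0.99, 0.042, 0.137], [0.043, 0.999, -0.001], [-0.137, 0.004, -0.991]]
wrist_force: [-0.3, -0.1, -0.6]
gripper_width: 0.007
gripper_force: 0.0
```

>>> drive_tool --pt "0 0.3 0 -2 0 0 0" --pt "0 0.3 0 -2 0 0 0" --pt "0 0 0 0 0 0 0"

```text
time_s: 4.52
tcp_pos: [0.557, 0.222, 0.081]
ee_rot: [[-0.989, 0.042, 0.139], [0.042, 0.999, -0.001], [-0.139, 0.005, -0.99]]
wrist_force: [-0.4, 1.1, -0.8]
gripper_width: 0.003
gripper_force: 0.0
```

>>> drive_tool --pt "0 0.3 0 -2 0 0 0" --pt "0 0 0 0 0 0 0"

```text
time_s: 4.68
tcp_pos: [0.5574, 0.2221, 0.0793]
ee_rot: [[-0.989, 0.042, 0.139], [0.042, 0.999, -0.0], [-0.139, 0.006, -0.99]]
wrist_force: [-0.9, -0.5, -0.9]
gripper_width: 0.002
gripper_force: 0.0
```

>>> drive_tool --pt "0 0.3 -1 -2 0 0 0" --pt "0 0.3 0 -2 0 0 0" --pt "0 0 0 0 0 0 0"

```text
time_s: 4.93
tcp_pos: [0.5583, 0.2212, 0.0757]
ee_rot: [[-0.989, 0.042, 0.14], [0.042, 0.999, 0.0], [-0.14, 0.006, -0.99]]
wrist_force: [-0.7, 0.7, 1.8]
gripper_width: 0.003
gripper_force: 1.3
```

>>> drive_tool --pt "0 0.3 0 -2 0 0 0" --pt "0 0 0 0 0 0 0" --pt "0 0 0 0 0 0 0"

```text
time_s: 5.18
tcp_pos: [0.5586, 0.2212, 0.0738]
ee_rot: [[-0.989, 0.042, 0.14], [0.042, 0.999, 0.0], [-0.14, 0.006, -0.99]]
wrist_force: [-0.6, -0.4, 2.7]
gripper_width: 0.005
gripper_force: 1.4
```

>>> drive_tool --pt "0 0.3 0 -2 0 0 0" --pt "0 0.1 0 -1 0 0 0" --pt "0 0 0 0 0 0 0"

```text
time_s: 5.43
tcp_pos: [0.559, 0.2212, 0.0707]
ee_rot: [[-0.989, 0.042, 0.14], [0.042, 0.999, 0.0], [-0.14, 0.006, -0.99]]
wrist_force: [-1.3, -1.0, 5.2]
gripper_width: 0.004
gripper_force: 2.6
```

>>> drive_tool --pt "0 0.1 0 -1 0 0 0" --pt "0 0 0 0 0 0 0"

```text
time_s: 5.6
tcp_pos: [0.5591, 0.2212, 0.0701]
ee_rot: [[-0.989, 0.042, 0.14], [0.042, 0.999, 0.0], [-0.14, 0.006, -0.99]]
wrist_force: [-2.3, -0.4, 7.3]
gripper_width: 0.005
gripper_force: 3.6
```

Force stiffened to about 8 N at full travel, so the key is bottomed. I'll lift off and move over the unit key.

>>> drive_tool --pt "0 -1.1 0 8 0 0 0" --pt "0 -2.2 0 16 0 0 0" --pt "0 -1 -30 0 0 0 0" --pt "0 -1 -31 0 0 0 0" --pt "0 0 0 0 0 0 0"

```text
time_s: 6.02
tcp_pos: [0.5514, 0.1561, 0.0929]
ee_rot: [[-0.99, 0.046, 0.135], [0.047, 0.999, -0.002], [-0.135, 0.004, -0.991]]
wrist_force: [-1.6, -0.3, -0.1]
gripper_width: 0.008
gripper_force: 0.0
```

```bash
python3 - <<'E'
from h import *
s=sense(); c=capture('wrist'); cv2.imwrite('pics/w3.png',cv2.resize(c['frame'][160:320,160:480,::-1],(800,400))); print(s['time_s'],s['tcp_pos'],s['wrist_force'])
for l in ['power_top','unit_top','print_top','tare_top']:
    for d in search_frame(l,c)[:2]:
        print(l,round(d['p'],2),np.round(d['xy'],1),px2w(c,*d['xy'],s))
E
```

```text
6.0167 [0.5514 0.1561 0.0929] [-1.6023 -0.2953 -0.0508]
power_top 0.92 [409.4 238.1] [0.5601 0.2197 0.0535]
unit_top 0.59 [329.4 235.2] [0.542  0.1636 0.0751]
print_top 0.78 [237.2 233.6] [0.5486 0.102  0.0571]
tare_top 0.8 [130.6 241.3] [0.551  0.0266 0.0581]
```

View pics/w3.png

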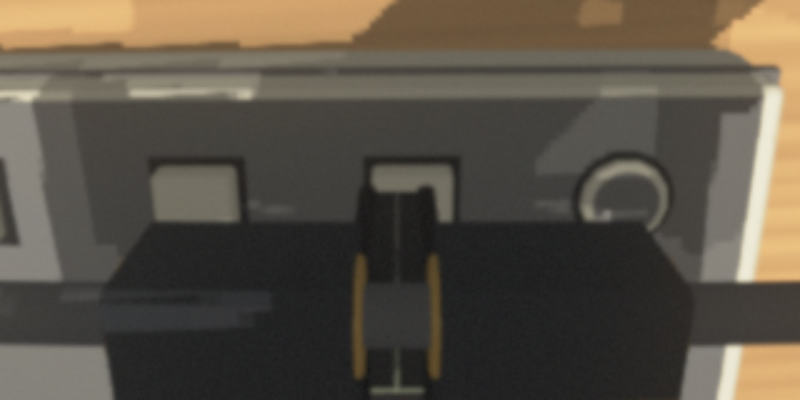

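The power key now reads about 5 mm lower (z 0.0535), so it is locked in. The fingertip is over the unit key (px ≈ (325,236)), and about 4 mm of settling in y remains.

>>> drive_tool --pt "0 0 0 0 0 0 0" --pt "0 0 0 0 0 0 0" --pt "0 1.4 0 -10 0 0 0" --pt "0 0.6 0 -4 0 0 0" --pt "0 0 0 0 0 0 0"

```text
time_s: 6.68
tcp_pos: [0.5547, 0.1597, 0.0777]
ee_rot: [[-0.99, 0.042, 0.137], [0.042, 0.999, -0.002], [-0.137, 0.004, -0.991]]
wrist_force: [-0.5, 0.4, -0.7]
gripper_width: 0.0
gripper_force: 0.0
```

>>> drive_tool --pt "0 0.4 0.5 -3 0 0 0" --pt "0 0.3 0 -2 0 0 0" --pt "0 0.3 0 -2 0 0 0" --pt "0 0 0 0 0 0 0"

```text
time_s: 7.02
tcp_pos: [0.5565, 0.1605, 0.0725]
ee_rot: [[-0.989, 0.042, 0.139], [0.042, 0.999, -0.0], [-0.139, 0.006, -0.99]]
wrist_force: [-2.1, -0.4, 4.0]
gripper_width: 0.005
gripper_force: 2.0
```

>>> drive_tool --pt "0 0.3 0 -2 0 0 0" --pt "0 0 0 0 0 0 0" --pt "0 0 0 0 0 0 0"

```text
time_s: 7.27
tcp_pos: [0.5567, 0.1605, 0.0708]
ee_rot: [[-0.989, 0.042, 0.139], [0.042, 0.999, -0.0], [-0.139, 0.006, -0.99]]
wrist_force: [-3.3, 0.2, 5.1]
gripper_width: 0.006
gripper_force: 2.6
```

>>> drive_tool --pt "0 0.2 0 -1.5 0 0 0" --pt "0 0 0 0 0 0 0" --pt "0 0 0 0 0 0 0"

```text
time_s: 7.52
tcp_pos: [0.5569, 0.1605, 0.0697]
ee_rot: [[-0.989, 0.042, 0.14], [0.042, 0.999, -0.0], [-0.139, 0.006, -0.99]]
wrist_force: [-4.7, -1.0, 8.0]
gripper_width: 0.006
gripper_force: 4.2
```

Unit is fully down at about 9 N. I'll lift high over the print key and go to tare.

>>> drive_tool --pt "0 -1.1 0 8 0 0 0" --pt "0 -2.2 0 16 0 0 0" --pt "0 -2.2 0 16 0 0 0" --pt "0 -1 -27 0 0 0 0" --pt "0 -1 -30 0 0 0 0"

```text
time_s: 7.93
tcp_pos: [0.5509, 0.105, 0.1105]
ee_rot: [[-0.989, 0.038, 0.144], [0.039, 0.999, 0.003], [-0.143, 0.008, -0.99]]
wrist_force: [0.1, -0.6, 0.3]
gripper_width: 0.005
gripper_force: 0.0
```

>>> drive_tool --pt "0 -1 -30 0 0 0 0" --pt "0 -1 -30 0 0 0 0" --pt "0 -1 -20 0 0 0 0" --pt "0 0 0 0 0 0 0" --pt "0 0 0 0 0 0 0"

```text
time_s: 8.35
tcp_pos: [0.5469, 0.0229, 0.1093]
ee_rot: [[-0.989, 0.044, 0.141], [0.044, 0.999, 0.0], [-0.14, 0.006, -0.99]]
wrist_force: [0.7, 0.2, 1.0]
gripper_width: 0.003
gripper_force: 0.0
```

>>> drive_tool --pt "0 1.7 0 -12 0 0 0" --pt "0 0.9 0 -6 0 0 0" --pt "0 0 0 0 0 0 0" --pt "0 0 0 0 0 0 0"

```text
time_s: 8.68
tcp_pos: [0.5492, 0.0243, 0.0906]
ee_rot: [[-0.99, 0.041, 0.139], [0.041, 0.999, -0.0], [-0.139, 0.005, -0.99]]
wrist_force: [0.3, 0.7, 0.8]
gripper_width: 0.004
gripper_force: 0.0
```

```bash
python3 - <<'E'
from h import *
s=sense(); c=capture('wrist'); cv2.imwrite('pics/w4.png',cv2.resize(c['frame'][160:320,240:560,::-1],(800,400))); print(s['time_s'],s['tcp_pos'],s['wrist_force'])
for l in ['power_top','unit_top','print_top','tare_top']:
    for d in search_frame(l,c)[:2]:
        print(l,round(d['p'],2),np.round(d['xy'],1),px2w(c,*d['xy'],s))
E
```

```text
8.6833 [0.5492 0.0243 0.0906] [0.3411 0.6895 0.8249]
power_top 0.63 [588.1 237. ] [0.5624 0.2198 0.0535]
power_top 0.62 [513.5 239.2] [0.5578 0.1584 0.0584]
unit_top 0.68 [512.6 240.5] [0.5588 0.158  0.0584]
print_top 0.64 [427.3 239.6] [0.5551 0.098  0.0582]
tare_top 0.82 [311.1 227.8] [0.5434 0.0204 0.0566]
```

View pics/w4.png

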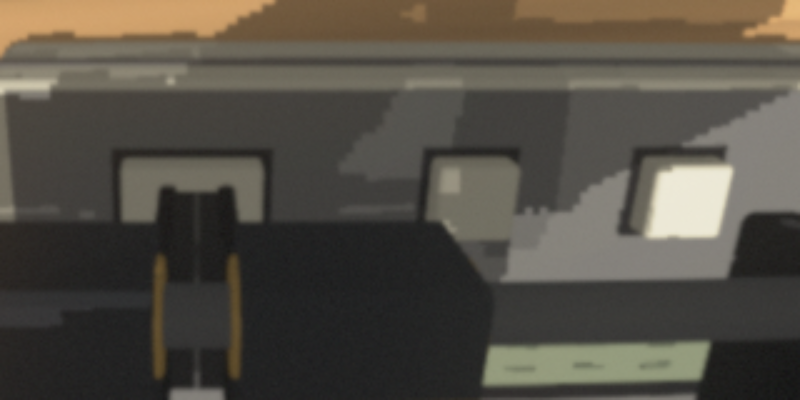

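The picture shows the tare bar centred under the finger at about (317,237), and the unit and print keys up (tops 0.058). Press tare.

>>> drive_tool --pt "0 1.4 -0.5 -10 0 0 0" --pt "0 0.6 0 -4 0 0 0" --pt "0 0.3 0 -2 0 0 0" --pt "0 0.3 0 -2 0 0 0" --pt "0 0 0 0 0 0 0"

```text
time_s: 9.35
tcp_pos: [0.5517, 0.0231, 0.0727]
ee_rot: [[-0.989, 0.042, 0.139], [0.042, 0.999, -0.0], [-0.139, 0.006, -0.99]]
wrist_force: [-2.1, 1.2, 3.6]
gripper_width: 0.006
gripper_force: 1.9
```

>>> drive_tool --pt "0 0.2 0 -1.5 0 0 0" --pt "0 0 0 0 0 0 0" --pt "0 0 0 0 0 0 0"

```text
time_s: 9.6
tcp_pos: [0.5518, 0.0231, 0.0717]
ee_rot: [[-0.989, 0.042, 0.139], [0.042, 0.999, -0.0], [-0.139, 0.006, -0.99]]
wrist_force: [-3.0, 0.8, 4.3]
gripper_width: 0.002
gripper_force: 2.3
```

>>> drive_tool --pt "0 0.3 0 -2 0 0 0" --pt "0 0 0 0 0 0 0" --pt "0 0 0 0 0 0 0"

```text
time_s: 9.85
tcp_pos: [0.5521, 0.0231, 0.07]
ee_rot: [[-0.989, 0.042, 0.139], [0.042, 0.999, -0.0], [-0.139, 0.006, -0.99]]
wrist_force: [-3.6, 0.3, 5.8]
gripper_width: 0.003
gripper_force: 3.8
```

>>> drive_tool --pt "0 0.2 0 -1 0 0 0" --pt "0 0 0 0 0 0 0"

```text
time_s: 10.02
tcp_pos: [0.5522, 0.0231, 0.0692]
ee_rot: [[-0.989, 0.042, 0.139], [0.042, 0.999, -0.0], [-0.139, 0.006, -0.99]]
wrist_force: [-4.9, 0.9, 9.3]
gripper_width: 0.006
gripper_force: 5.0
```

Tare is bottomed at about 10 N. I'll lift off and check.

>>> drive_tool --pt "0 -1.1 0 8 0 0 0" --pt "0 -2.2 0 16 0 0 0" --pt "0 -4 0 30 0 0 0" --pt "0 -20 0 35 0 0 0" --pt "0 -20 0 35 0 0 0"

```text
time_s: 10.43
tcp_pos: [0.5048, 0.0229, 0.193]
ee_rot: [[-0.99, 0.042, 0.138], [0.043, 0.999, -0.001], [-0.138, 0.005, -0.99]]
wrist_force: [-0.1, 0.6, 0.3]
gripper_width: 0.005
gripper_force: 0.0
```

>>> drive_tool --pt "0 -20 0 30 0 0 0" --pt "0 0 0 0 0 0 0" --pt "0 0 0 0 0 0 0" --pt "0 0 0 0 0 0 0"

```text
time_s: 10.77
tcp_pos: [0.4849, 0.0231, 0.2222]
ee_rot: [[-0.989, 0.042, 0.139], [0.042, 0.999, 0.0], [-0.139, 0.006, -0.99]]
wrist_force: [-0.6, 0.1, -0.6]
gripper_width: 0.004
gripper_force: 0.0
```

```bash
python3 - <<'E'
from h import *
s=sense(); c=capture('wrist'); cv2.imwrite('pics/w5.png',c['frame'][:,:,::-1]); print(s['time_s'],s['tcp_pos'],s['wrist_force'])
for l in ['power_top','unit_top','print_top','tare_top']:
    for d in search_frame(l,c)[:2]:
        print(l,round(d['p'],2),np.round(d['xy'],1),px2w(c,*d['xy'],s))
E
```

```text
10.7667 [0.4849 0.0231 0.2222] [-0.5987  0.0854 -0.5656]
unit_top 0.61 [433.8 227.1] [0.5589 0.1588 0.0584]
print_top 0.18 [480.4 225.3] [0.562  0.2185 0.0538]
tare_top 0.8 [320.  224.7] [0.5498 0.0237 0.0576]
```

View pics/w5.png

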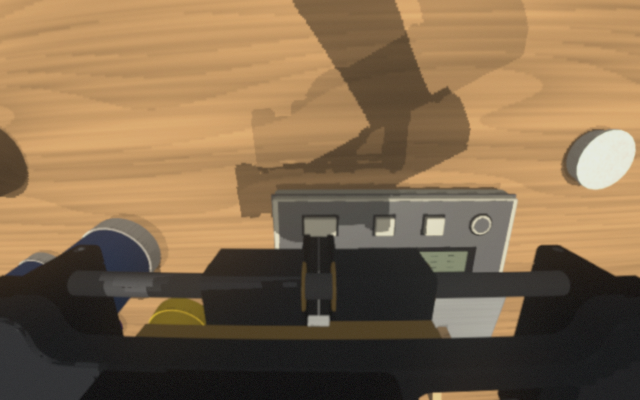

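The picture shows power (480,225) still in at z 0.0538, and unit (434,226), print (384,226) and tare (320,225) all up. The gripper is clear of everything, so I'm handing in.

```bash
python3 -c "from station import *; print(finish_job())"
```

```text
the job is handed in; nothing more can be done
None
```

The job is handed in, with no verdict returned: I pressed power (it stayed in), then unit, then tare, each fully and at no more than about 10 N; unit and tare came back up, and I did not touch the print key, pan, cradle or loose items.

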